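# Close up the second battery module in the tablet assembly jig

## Task

Pick up the loose battery module that has the stepped end, lay it flat on the jig's bed with its step towards the module already clamped there, and slide it home so that its tongue goes under the clamped module's lip and the two butt together with no gap and their sides in line. Then slide the jig's end stop up against its free end so that it cannot creep back. Leave the plain spare module, the pump bottle and the tape dispenser where they are.

Things in the scene. Friction and masses are not known exactly. Their poses are not given: they have to be found in the camera images.
- module: The loose module to fit: white plastic block 50 mm wide (own x), 96 long (own y), 32 high, grey plate on top. From the foot of its own +y end a tongue sticks out 20 mm more, full width, 13 mm thick, with five brass strips on top: the stepped end (116 mm overall). Origin: centre of the underside of the 96 mm block, tongue not counted. About 0.3 kg; starts flat on the bench, any way round.
- shoulder (a point): On the module: middle of the top edge of its stepped end, own (0, 48, 32) mm; this upright face above the tongue must meet the clamped module's lip.
- tail (a point): On the module: centre of its plain end face, own (0, -48, 16) mm.
- jig: Fixed jig: dark steel bed 70 mm (own x) by 290 (own y), top 10 mm above the bench, no side walls. Origin: centre of underside. At own y 65 to 140 mm a white module, also 50 wide and 32 high, is clamped, centred, under two black bands. Its -y end overhangs: a lip 17 to 32 mm above the bed reaches 21 mm past the foot, with space beneath for the tongue. The bed is free from the lip to the end stop.
- seam (a point): On the jig: middle of the top edge of the lip's end face, own (0, 65, 42) mm; axes as the jig's. When the module is home, its shoulder point is here.
- end_stop (a joint): Slide of the jig's end stop along the jig's own +y, m: 0 fully back (its face 180 mm from the seam), growing towards the clamped module, at most 0.10; about 0.084 when it touches a module that is home. Stiff, 2.5 N; stays where it is left.
- stop_face (a point): On the end stop: centre of its face towards the module (own +y side), 16 mm above the bed. The stop is an aluminium block 50 mm wide (x), 18 mm thick (y), 30 mm high.
- stop_fin (a point): On the end stop: middle of the fin on its top, 20 mm wide (x), 14 mm thick (y), reaching from 30 to 59 mm above the bed (this point is 45 mm above the bed, 9 mm behind the stop's face); can be pinched or pushed.
- spare: Bystander: plain spare module, white, 50 x 96 x 32 mm, no tongue at either end. Origin: centre of underside.
- bottle: Bystander: white solvent bottle with steel pump top, 60 mm across, 138 mm high, standing. Origin: centre of underside.
- dispenser: Bystander: grey bench tape dispenser, 60 mm (x) by 150 mm (y), 98 mm high. Origin: centre of underside.
Mind the look-alikes: they are no part of the job. Leave any red look-alike of the module alone.

How it is judged:
By the outcome, as a careful person would: the job done as asked, in the order asked, and still so for the second after the job is handed in, with the robot touching nothing.
It also fails if it takes over 51 s, if anything falls off the work surface, if the arm or the gripper's body presses on something with over 40 N, if the wrist force passes 120 N, or if a joint passes its speed limit or range.

## Robot

A 7-joint arm with a two-finger parallel gripper is mounted at the origin on the work surface. World frame = base frame: x ahead of the robot, y to its left, z up, the work surface at z = 0. Lengths are in mm, angles in rad, forces in N, time in s.
With the tool pointing down it reaches from about 400 to 875 mm from the base axis. Payload 4.4 kg.
Tool frame: the origin (TCP) lies between the finger pads; the fingertips stand 17 mm ahead of it and the grasp point (between the pads) lies 2 mm behind it; z points along the fingers, y is the line along which they close (so a half turn about z gives the same grasp; the last joint's range is limited). The gripper opens to 85 mm and grips with 20 to 120 N. Pads are 22 mm wide; open, the fingers measure 114 mm over their backs; the gripper's body (76 mm by 85 mm) begins 54 mm behind the grasp point. The pads swing forward as they close: fully open they stand 13 mm farther back than shut.
Start: joints at [-1.188, 0.628, 0.038, 1.517, -0.027, 0.996, -0.02], TCP at [282.005, 585.654, 248.313] pointing down, gripper open.
Joint ranges: [-3.06, 3.06], [-0.37, 2.12], [-1.25, 1.32], [0.18, 2.47], [-1.1, 4.24], [0.23, 1.98], [-2.94, 2.94]. Speed limits (rad/s): [2.57, 2.57, 3.14, 3.14, 3.14, 3.14, 3.14].

## Interface

Orientations are given as [roll, pitch, yaw] about the fixed x, y, z axes, in that order (R = Rz(yaw) Ry(pitch) Rx(roll)).
In Python, from cell import sensors, get_image, ctrl gives the robot as it stands.
- The arm moves only by the tool send_rows, never from a script. Its argument "series" is a list of rows, each a list of 3 entries, a list of its own where there are three numbers: the finger opening in mm, from 0 to 85.4, then the shift along the world's x, y, z in units of 60 mm (1.0 is 60 mm), then the turn, a rotation vector about the world's x, y, z in units of 5 degrees (1.0 is 5 degrees). A call has 1 to 8 rows; each row shifts and turns the commanded pose from where the row before left it; what a row does not reach is not made up. A row lasts 1/8 s, in which the tool goes at most 62.5 mm and 10.7 degrees, less where a joint would pass 70% of its speed; a pose out of reach is approached as far as the arm can. A call is refused whole if a number of a shift passes 1 or a number of a turn 1, either way. A call with a gripper value outside its range is refused whole. The fingers move at their own pace and stop on an object; the grip force is fixed at half the most. Time passes only in rows, so rows that do not move let the fingers close. It gives the time, the measured TCP pose, the force, the opening and the grip force at its end, in the units of the state.
- sensors.read_state(): the state, without advancing time (a new reading comes with each control period).
- get_image(name): name is "scene" or "top" or "wrist"; returns a dict with "img" (400x640x3 uint8, red, green, blue), "depth" (400x640 float32, mm along the optical axis (not along the pixel's ray), 0 where there is no reading), "vfov" (degrees; the focal length in pixels is half the picture's height over the tangent of half this angle, whatever the lens; pixels are square), "cx", "cy" (the principal point, pixels), "world_to_cam" (4x4, takes a point from world to camera coordinates). Camera axes: x right, y down, z forward; pixel columns grow to the right and rows downward; lengths in mm; the calibration is good to about 2 mm. The wrist camera is an equidistant fisheye: a pixel r from the principal point sees the ray r / f radians off the axis. A picture is of the moment at which its call begins.
- ctrl.finish_job(): hands the job in; it is judged then, once.
The state is a dict: "clock": time; "qpos": joint angles; "qd": joint speeds; "tau": joint torques, N m; "eef_pos": TCP position; "tool_rot": TCP orientation; "force": force on the tool from outside, world axes, zero at the start; "torque": the same for the moment, N m; "width": finger opening in mm; "gripper_force": force on a finger pad.
Only numpy, scipy, OpenCV 4.12 (cv2) and the standard library are available. Lean on these libraries where they do the work, as an engineer would, in place of code of your own. Each camera call takes 0.05 s, during which the arm holds its last target. There are 200 camera calls.

## Working session

There is one attempt and no reset: what is moved stays moved. The work goes in short steps, Python scripts to look and compute and a tool call to move; the robot and the scene stay as the last step left them, time stands still between calls to the robot, and variables do not carry over. Pictures are saved under pics/ and viewed, at most 10 in all, crops included, and the job is handed in when it is done.

Besides the shell and the picture viewer there is one more tool, called after "Request:" by a JSON object that holds its "name" and its "arguments", one argument or row to a line. send_rows: Moves the arm, as the interface text tells. Its arguments: {"type":"object","properties":{"series":{"type":"array"}},"required":["series"]}

```bash
mkdir -p pics; cat > h.py <<'E'
import numpy as np, cv2
from cell import sensors, get_image, ctrl
def grab(n,f=None):
    d=get_image(n); np.savez(f'/tmp/{n}.npz',**d)
    if f: cv2.imwrite('pics/'+f,d['img'][:,:,::-1])
    return d
def load(n): return np.load(f'/tmp/{n}.npz')
def px(d,u,v,z=None):
    """pixel->world; with depth or plane world z"""
    f=200/np.tan(np.radians(float(d['vfov']))/2); T=np.linalg.inv(d['world_to_cam'])
    r=np.array([(u-d['cx'])/f,(v-d['cy'])/f,1.])
    if z is None:
        return (T@np.r_[r*d['depth'][int(round(v)),int(round(u))],1])[:3]
    D=T[:3,:3]@r; return T[:3,3]+D*(z-T[2,3])/D[2]
E
python3 - <<'E'
from h import *
grab('top','top.png');grab('scene','scene.png')
print(sensors.read_state())
E
```

```text
{'clock': 0.1, 'qpos': array([-1.18780028,  0.62923591,  0.03843921,  1.51824511, -0.0269964 ,
        0.99631192, -0.02000169]), 'qd': array([-0.00159666, -0.00116627, -0.00108544, -0.00369054, -0.00128117,
        0.00166739, -0.00080466]), 'tau': array([ 2.31595019e-03, -5.64540696e+01,  1.23022523e+00, -1.93975711e+01,
        1.12967999e-02,  5.56258237e-03, -5.50890533e-08]), 'eef_pos': array([281.76617007, 585.17542137, 247.4997304 ]), 'tool_rot': array([-3.13991014e+00,  1.53227265e-05,  2.69280189e+00]), 'force': array([ 0.10199482,  0.48310853, -0.58258725]), 'torque': array([0.00271601, 0.02859355, 0.02018911]), 'gripper_force': 0.0, 'width': 85.29419374613018}
```

View pics/top.png

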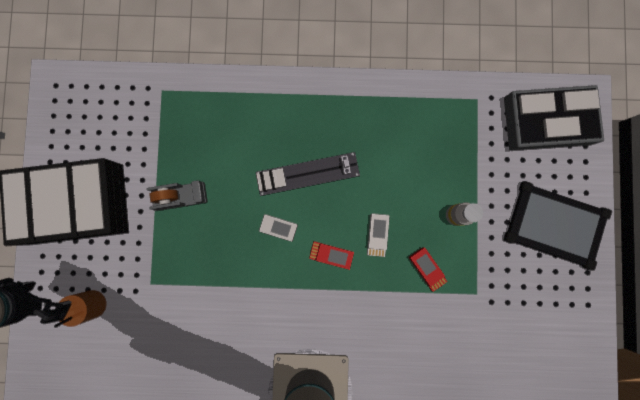

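View pics/scene.png

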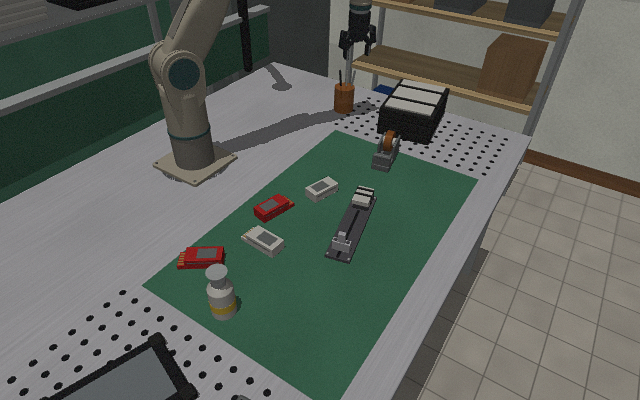

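Candidates in the top view: the white block at (278,228) has no strips, so it is the plain spare. The red ones at (332,256) and (427,268) are look-alikes. The white block at (378,235) has brass strips at its lower end, which matches the description. I'll confirm that in an enlarged crop.

```bash
python3 - <<'E'
from h import *
d=load('top')
c=d['img'][140:290,240:440,::-1]
cv2.imwrite('pics/crop1.png',cv2.resize(c,None,fx=4,fy=4,interpolation=cv2.INTER_CUBIC))
for n,u,v in [('mod',378,232),('strips',376,252),('spare',278,228),('clampL',278,178),('fin',345,162),('bed',320,173),('bottle',462,214),('robot',310,385)]: print(n,px(d,u,v).round(1))
print(np.linalg.inv(d['world_to_cam']).round(2), d['vfov'])
E
```

```text
mod [ 444.8 -176.2   31. ]
strips [ 389.  -173.8   15.4]
spare [448.  100.6  31.6]
clampL [586.4 104.8  38.5]
fin [630.9 -78.2  70.7]
bed [607.7 -11.2   9.7]
bottle [ 497.3 -383.1  104.8]
robot [ 66.7  -2.  139.5]
[[ 3.00000e-02 -1.00000e+00  7.00000e-02  4.39900e+02]
 [-1.00000e+00 -3.00000e-02  1.00000e-02 -1.60200e+01]
 [-0.00000e+00 -7.00000e-02 -1.00000e+00  1.19631e+03]
 [ 0.00000e+00  0.00000e+00  0.00000e+00  1.00000e+00]] 50.92040106658127
```

View pics/crop1.png

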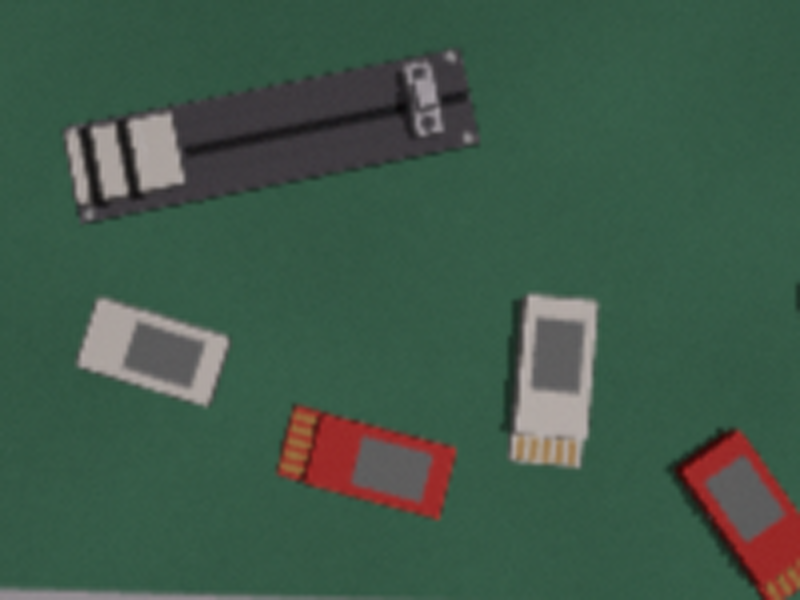

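Confirmed: the white block at crop (555,370), with five brass strips at its lower end, is the module, and the spare at crop (155,350) has none. The jig's clamped module is on the left and its end stop fin is at crop (425,97). Next I'll fit the poses from depth.

```bash
cat >> h.py <<'E'
def cloud(d):
    f=200/np.tan(np.radians(float(d['vfov']))/2); T=np.linalg.inv(d['world_to_cam'])
    v,u=np.mgrid[:400,:640]; z=d['depth']
    P=np.stack([(u-d['cx'])/f*z,(v-d['cy'])/f*z,z,np.ones_like(z)],-1)@T.T
    return P[...,:3]
def rect(P,box,lo,hi,extra=None):
    x,y,z=P[...,0],P[...,1],P[...,2]
    m=(x>box[0])&(x<box[1])&(y>box[2])&(y<box[3])&(z>lo)&(z<hi)
    if extra is not None: m&=extra
    Q=P[m]; r=cv2.minAreaRect(Q[:,:2].astype(np.float32)); return r,len(Q),Q[:,2].mean(),Q
E
python3 - <<'E'
from h import *
d=load('top');P=cloud(d)
for n,b,lo,hi in [('mod top',(350,540,-230,-110),26,40),('mod tongue',(350,540,-230,-110),8,20),('mod all',(350,540,-230,-110),7,40),('bed',(500,720,-150,150),6,14),('jig all',(500,720,-180,180),6,80),('clamped',(500,720,30,180),30,50),('stop',(500,720,-150,0),30,50),('fin',(500,720,-150,0),60,80),('spare',(380,520,40,160),26,40)]:
    (c,s,a),N,z,Q=rect(P,b,lo,hi); print(n,np.round(c,1),np.round(s,1),round(a,2),N,round(z,1),'med',Q.mean(0).round(1))
E
```

```text
mod top [ 446.5 -178.2] [50.4 95.9] 86.21 631 31.8 med [ 446.3 -178.    31.8]
mod tongue [ 431.8 -177. ] [ 50.  106.2] 86.41 133 12.9 med [ 393.6 -172.1   12.9]
mod all [ 437.6 -162.3] [ 81.3 115.7] 86.28 787 28.3 med [ 437.1 -176.3   28.3]
bed [608.4   3.3] [290.7 210.9] 87.01 1676 9.7 med [6.097e+02 4.000e-01 9.700e+00]
jig all [608.1  -1.7] [344.7 210.9] 87.01 2423 18.8 med [604.   24.5  18.8]
clamped [582.3 124.6] [52.8 75. ] 14.04 506 41.7 med [581.7 124.4  41.7]
stop [629.6 -81.3] [49.4 18. ] 12.64 81 40.6 med [626.6 -80.7  40.6]
fin [629.6 -81.4] [19.1 14. ] 13.64 41 68.5 med [629.3 -81.1  68.5]
spare [449.  101.1] [95.9 50. ] 74.31 622 31.7 med [449.  101.1  31.7]
```

```bash
cat > jf.py <<'E'
from h import *
def big(P,box,lo,hi):
    x,y,z=P[...,0],P[...,1],P[...,2]
    m=((x>box[0])&(x<box[1])&(y>box[2])&(y<box[3])&(z>lo)&(z<hi)).astype(np.uint8)
    n,l,s,_=cv2.connectedComponentsWithStats(m,connectivity=4)
    return l==1+s[1:,4].argmax()
def axis_fit(P,m,z):
    """long-axis angle(deg), centre by symmetric edges (5..95% of extent)"""
    Q=P[m][:,:2]; from scipy.optimize import minimize_scalar
    def ext(a):
        R=np.array([[np.cos(a),np.sin(a)],[-np.sin(a),np.cos(a)]]); q=Q@R.T
        b=np.round(q[:,0]/3).astype(int); k=[i for i in np.unique(b) if (b==i).sum()>8]
        hi=np.array([q[b==i,1].max() for i in k]);lo=np.array([q[b==i,1].min() for i in k]); x=np.array(k)*3.
        return q,x[3:-3],hi[3:-3],lo[3:-3]
    return ext
E
python3 - <<'E'
from jf import *
d=load('top');P=cloud(d)
for n,b,lo,hi,a0 in [('jig',(500,720,-180,180),6,80,103.),('clamped',(500,720,30,180),36,50,103.),('mod',(350,540,-230,-110),26,40,176.2),('modall',(350,540,-230,-110),7,40,176.2)]:
    m=big(P,b,lo,hi); ext=axis_fit(P,m,0)
    for it in range(4):
        q,x,h,l=ext(np.radians(a0)); s1=np.polyfit(x,h,1)[0];s2=np.polyfit(x,l,1)[0]; a0+=np.degrees((s1+s2)/2)
    q,x,h,l=ext(np.radians(a0)); a=np.radians(a0)
    R=np.array([[np.cos(a),np.sin(a)],[-np.sin(a),np.cos(a)]])
    c=np.array([(np.percentile(q[:,0],.2)+np.percentile(q[:,0],99.8))/2,(h.mean()+l.mean())/2])
    print(n,'yaw',round(a0-90,2),'slopes',s1.round(4),s2.round(4),'width',(h.mean()-l.mean()).round(1),'len',np.ptp(q[:,0]).round(1),'centre',(R.T@c).round(1), 'long ends', q[:,0].min().round(1),q[:,0].max().round(1),'lat',c[1].round(2))
    if n=='jig':
        Rj=R
for n,b,lo,hi in [('cl',(500,720,30,180),36,50),('fin',(500,720,-150,0),60,80),('stop',(500,720,-150,0),36,80)]:
    q=P[big(P,b,lo,hi)][:,:2]@Rj.T; print(n,q.min(0).round(1),q.max(0).round(1))
E
```

```text
jig yaw 13.0 slopes -0.0009 0.0014 width 67.1 len 290.3 centre [605.3  24.8] long ends -257.0 33.3 lat -595.35
clamped yaw 13.21 slopes 0.0195 -0.0204 width 48.9 len 75.0 centre [581.8 124.4] long ends -49.3 25.7 lat -594.89
mod yaw 86.59 slopes -0.0038 -0.0017 width 47.2 len 95.9 centre [ 446.3 -178. ] long ends -504.3 -408.4 lat 151.19
modall yaw 86.85 slopes 0.0001 0.0 width 48.5 len 115.9 centre [ 436.4 -176.9] long ends -503.6 -387.7 lat 152.65
cl [ -47.  -621.8] [  28.1 -568.5]
fin [-228.  -604.7] [-213.8 -585.6]
stop [-230.  -619.9] [-211.8 -570.4]
```

Request:
{"name": "send_rows", "arguments": {
  "series": [
    [85,[0.4,-0.85,0],[0,0,0.56]],
    [85,[0.4,-0.85,0],[0,0,0.56]],
    [85,[0.4,-0.85,0],[0,0,0.56]],
    [85,[0.4,-0.85,0],[0,0,0.56]],
    [85,[0.4,-0.85,0],[0,0,0.56]],
    [85,[0.4,-0.85,0],[0,0,0.56]],
    [85,[0.4,-0.85,0],[0,0,0.56]],
    [85,[0.4,-0.85,0],[0,0,0.56]]
  ]
}}

```text
clock: 1.1
eef_pos: [474.5, 175.9, 248.2]
tool_rot: [-3.142, -0.0, 3.086]
force: [1.1, -0.5, -0.4]
width: 85.0
gripper_force: 0.0
```

Request:
{"name": "send_rows", "arguments": {
  "series": [
    [85,[-0.067,-0.846,-0.3],[0,0,0]],
    [85,[-0.067,-0.846,-0.3],[0,0,0]],
    [85,[-0.067,-0.846,-0.3],[0,0,0]],
    [85,[-0.067,-0.846,-0.3],[0,0,0]],
    [85,[-0.067,-0.846,-0.3],[0,0,0]],
    [85,[-0.067,-0.846,-0.3],[0,0,0]],
    [85,[-0.067,-0.846,-0.3],[0,0,0]],
    [85,[0,0,0],[0,0,0]]
  ]
}}

```text
clock: 2.1
eef_pos: [443.8, -182.3, 120.9]
tool_rot: [-3.14, -0.003, 3.075]
force: [-0.4, 1.3, 0.2]
width: 85.1
gripper_force: 0.0
```

```bash
python3 - <<'E'
from h import *
grab('wrist','w1.png');s=sensors.read_state();print(s['eef_pos'],s['tool_rot'],s['qpos'])
E
```

```text
[ 444.74146532 -179.48255797  121.48882296] [-3.14158455e+00 -1.94114221e-03  3.07910317e+00] [ 0.36429506  0.59612601 -0.05741955  2.09650334  0.0748653   0.45270946
  1.75766103]
```

View pics/w1.png

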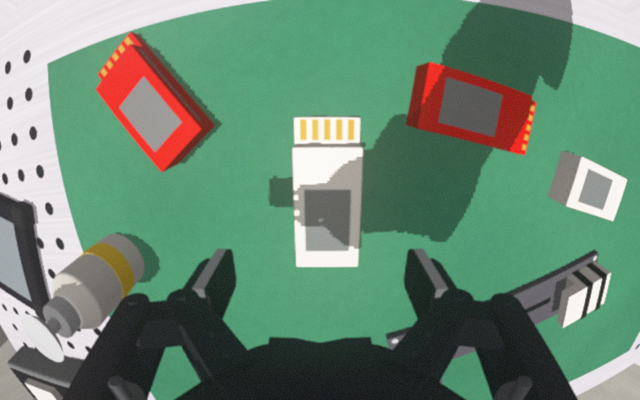

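The module sits between the open fingers, with its block at about (293–363, 145–267) and its strips on top at (328,130). It looks slightly right of the finger midline, so I'll measure it.

```bash
cat >> h.py <<'E'
def fish(d,u,v,z):
    f=200/np.tan(np.radians(float(d['vfov']))/2); T=np.linalg.inv(d['world_to_cam'])
    a=np.array([u-d['cx'],v-d['cy']]); r=np.hypot(*a); t=r/f
    D=T[:3,:3]@np.r_[a/max(r,1e-9)*np.sin(t),np.cos(t)]; return T[:3,3]+D*(z-T[2,3])/D[2]
E
python3 - <<'E'
from h import *
d=load('wrist'); print(d['cx'],d['cy'],d['vfov'],np.linalg.inv(d['world_to_cam']).round(3))
for u,v,z in [(293,145,32),(363,145,32),(361,267,32),(296,267,32),(294,117,13),(361,118,13)]: print(u,v,fish(d,u,v,z).round(1))
s=sensors.read_state();print(s['eef_pos'],s['tool_rot'])
E
```

```text
319.62453881152146 194.5654014515377 65.70646984690485 [[ 6.70000e-02  9.51000e-01  3.02000e-01  3.66517e+02]
 [ 9.98000e-01 -6.30000e-02 -2.20000e-02 -1.76469e+02]
 [-2.00000e-03  3.03000e-01 -9.53000e-01  2.47067e+02]
 [ 0.00000e+00  0.00000e+00  0.00000e+00  1.00000e+00]]
293 145 [ 397.1 -197.6   32. ]
363 145 [ 400.2 -148.5   32. ]
361 267 [ 498.1 -152.1   32. ]
296 267 [ 494.4 -204.5   32. ]
294 117 [ 378.4 -197.    13. ]
361 118 [ 382.3 -146.7   13. ]
[ 444.74146532 -179.48255797  121.48882296] [-3.14158455e+00 -1.94114221e-03  3.07910317e+00]
```

Request:
{"name": "send_rows", "arguments": {
  "series": [
    [85,[0,0.017,-0.45],[0,0,0]],
    [85,[0,0,-0.45],[0,0,0]],
    [85,[0,0,-0.45],[0,0,0]],
    [85,[0,0,-0.33],[0,0,0]],
    [85,[0,0,0],[0,0,0]],
    [40,[0,0,0],[0,0,0]],
    [40,[0,0,0],[0,0,0]],
    [40,[0,0,0],[0,0,0]]
  ]
}}

```text
clock: 3.15
eef_pos: [446.5, -176.8, 23.7]
tool_rot: [-3.141, 0.001, 3.084]
force: [-0.9, 1.0, 6.1]
width: 49.1
gripper_force: 62.7
```

Request:
{"name": "send_rows", "arguments": {
  "series": [
    [40,[0,0,0],[0,0,0]],
    [40,[0,0,0.3],[0,0,0]],
    [40,[0,0,0.6],[0,0,0]],
    [40,[0,0,0.6],[0,0,0]],
    [40,[0,0,0.2],[0,0,0]],
    [40,[0,0,0],[0,0,0]]
  ]
}}

```text
clock: 3.9
eef_pos: [446.0, -176.9, 124.9]
tool_rot: [-3.141, 0.0, 3.083]
force: [0.0, 0.0, -2.4]
width: 49.2
gripper_force: 63.6
```

```bash
python3 - <<'E'
from jf import *
d=grab('top');P=cloud(d);s=sensors.read_state();print(s['eef_pos'],s['tool_rot'],s['force'],s['width'],s['qpos'][6])
m=(P[...,0]>340)&(P[...,0]<560)&(P[...,1]>-260)&(P[...,1]<-100)
print(np.histogram(P[...,2][m],bins=np.arange(-5,400,15)))
cv2.imwrite('pics/c2.png',cv2.resize(d['img'][190:290,320:440,::-1],None,fx=5,fy=5))
w=grab('wrist','w2.png')
E
```

```text
[ 445.43528096 -176.76667271  124.06862587] [-3.14146108e+00 -1.37738821e-03  3.08349618e+00] [-0.77002343  0.4444478  -2.84859417] 48.684825988935486 1.5286904136510961
(array([2352,    1,   39,    0,    0,    0,    2,  103,   65,  153,    8,
         12,    9,   14,   96,   14,   19,   22,   36,   11,   20,   39,
         20,   20,   24,    1]), array([ -5,  10,  25,  40,  55,  70,  85, 100, 115, 130, 145, 160, 175,
       190, 205, 220, 235, 250, 265, 280, 295, 310, 325, 340, 355, 370,
       385]))
```

View pics/w2.png

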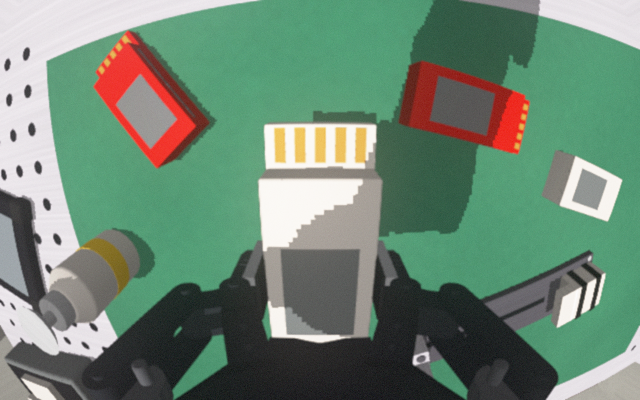

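The module is held level between the pads with its tongue forward at (320,145). Next I'll turn it and carry it over the jig.

Request:
{"name": "send_rows", "arguments": {
  "series": [
    [40,[0.18,0.212,0],[0,0,-0.982]],
    [40,[0.18,0.212,0],[0,0,-0.982]],
    [40,[0.18,0.212,0],[0,0,-0.982]],
    [40,[0.18,0.212,0],[0,0,-0.982]],
    [40,[0.18,0.212,0],[0,0,-0.982]],
    [40,[0.18,0.212,0],[0,0,-0.982]],
    [40,[0.18,0.212,0],[0,0,-0.982]],
    [40,[0.18,0.212,0],[0,0,-0.982]]
  ]
}}

```text
clock: 5.0
eef_pos: [531.5, -74.4, 122.6]
tool_rot: [-3.139, -0.003, 2.396]
force: [0.3, -0.0, -3.0]
width: 49.0
gripper_force: 63.3
```

Request:
{"name": "send_rows", "arguments": {
  "series": [
    [40,[0.18,0.212,0],[0,0,-0.982]],
    [40,[0.18,0.212,0],[0,0,-0.982]],
    [40,[0.18,0.212,0],[0,0,-0.982]],
    [40,[0.18,0.212,0],[0,0,-0.982]],
    [40,[0.18,0.212,0],[0,0,-0.982]],
    [40,[0.18,0.212,0],[0,0,-0.982]],
    [40,[0.18,0.212,0],[0,0,-0.982]],
    [40,[0,0,0],[0,0,0]]
  ]
}}

```text
clock: 6.0
eef_pos: [607.4, 15.8, 122.5]
tool_rot: [-3.139, -0.001, 1.802]
force: [0.1, 0.4, -4.0]
width: 48.8
gripper_force: 63.3
```

```bash
python3 - <<'E'
from jf import *
s=sensors.read_state();print(s['eef_pos'],s['tool_rot'],s['force'],s['width'],s['clock'])
w=grab('wrist','w3.png');d=grab('top','t3.png')
E
```

```text
[607.4000923   15.76436531 122.51571212] [-3.13895999e+00 -1.28984690e-03  1.80209197e+00] [ 0.05443905  0.3557595  -4.0340858 ] 48.79443930569907 6.0
```

View pics/w3.png

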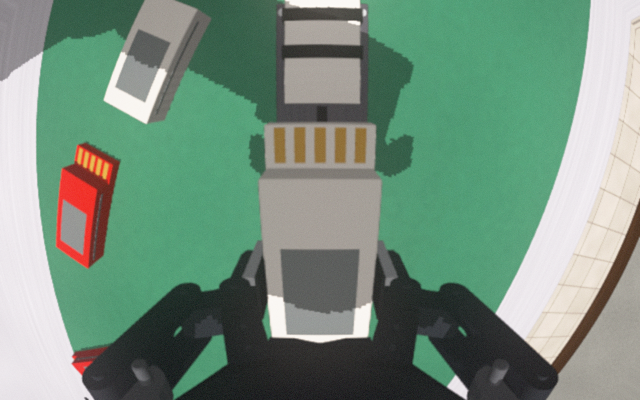

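Pictured: the held module in front, shoulder edge (260–381, 178). The clamped module lies ahead, lip top edge (284–360, 103). The two look nearly in line.

```bash
python3 - <<'E'
from jf import *
w=np.load('/tmp/wrist.npz'); cv2.imwrite('pics/w3c.png',cv2.resize(w['img'][0:200,220:420,::-1],None,fx=3,fy=3,interpolation=cv2.INTER_CUBIC))
R=lambda a:np.array([[np.cos(a),np.sin(a)],[-np.sin(a),np.cos(a)]])
O=np.array([605.3,24.8]);a=np.radians(13)
for n,u,v,z in [('lipL',284,103,42),('lipR',361,103,42),('bandL',284,58,43),('bandR',363,58,43),('shL',260,178,130.8),('shR',381,178,130.8),('toL',265,124,111.8),('toR',376,124,111.8),('tailL',272,338,130.8),('tailR',369,338,130.8)]:
    p=fish(w,u,v,z); print(n,p.round(1),'jig',(R(a)@(p[:2]-O)).round(1))
d=load('top');P=cloud(d); m=(abs(P[...,0]-605)<90)&(abs(P[...,1]-10)<110)
q=(P[...,:2]-O)@R(a).T
for lo,hi in[(100,118),(124,138)]:
    k=m&(P[...,2]>lo)&(P[...,2]<hi); print(lo,k.sum(),q[k].min(0).round(1),q[k].max(0).round(1),P[k][:,2].mean().round(1))
k=m&(P[...,2]>36)&(P[...,2]<46);print(k.sum(),q[k].min(0).round(1),q[k].max(0).round(1))
E
```

```text
lipL [567.3  84.2  42. ] jig [-23.6  66.4]
lipR [616.8  95.9  42. ] jig [27.2 66.7]
bandL [560.7 113.7  43. ] jig [-23.4  96.6]
bandR [610.8 125.6  43. ] jig [28. 97.]
shL [573.8  56.8 130.8] jig [-23.5  38.2]
shR [620.6  67.8 130.8] jig [24.6 38.5]
toL [568.7  76.  111.8] jig [-24.2  58.1]
toR [616.6  87.3 111.8] jig [25.1 58.3]
tailL [592.3 -26.  130.8] jig [-24.1 -46.6]
tailR [641.1 -14.5 130.8] jig [ 26.1 -46.4]
100 4 [-27.2 -57.9] [-26.7 -47.4] 108.2
124 43 [-26.8 -60. ] [  3.9 -47.2] 130.5
74 [ -25.1 -117.9] [ 24.1 -99.8]
```

View pics/w3c.png

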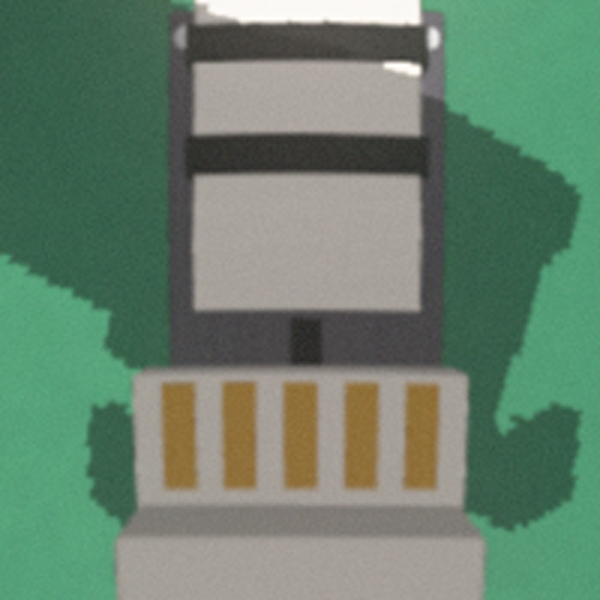

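Closer up: lip edge at crop x 193–421, tongue 134–467. The lip sits about 1 mm to own +x of the module. I'll correct by 0.8 mm, lower to just above the bed and measure again.

Request:
{"name": "send_rows", "arguments": {
  "series": [
    [40,[0.013,0.003,-0.4],[0,0,0]],
    [40,[0,0,-0.4],[0,0,0]],
    [40,[0,0,-0.4],[0,0,0]],
    [40,[0,0,-0.2],[0,0,0]],
    [40,[0,0,0],[0,0,0]],
    [40,[0,0,0],[0,0,0]]
  ]
}}

```text
clock: 6.85
eef_pos: [609.2, 13.8, 41.3]
tool_rot: [3.141, -0.0, 1.798]
force: [0.3, -0.8, -3.1]
width: 48.9
gripper_force: 63.3
```

```bash
python3 - <<'E'
from jf import *
s=sensors.read_state();print(s['eef_pos'],s['tool_rot'],s['force'],s['width'],s['clock'])
w=grab('wrist');cv2.imwrite('pics/w4c.png',cv2.resize(w['img'][50:250,220:420,::-1],None,fx=3,fy=3,interpolation=cv2.INTER_CUBIC))
E
```

```text
[609.18704521  13.82291282  41.26487673] [ 3.14059249e+00 -4.07402345e-04  1.79816106e+00] [ 0.2662276  -0.7762356  -3.12733069] 48.899021151454505 6.85
```

View pics/w4c.png

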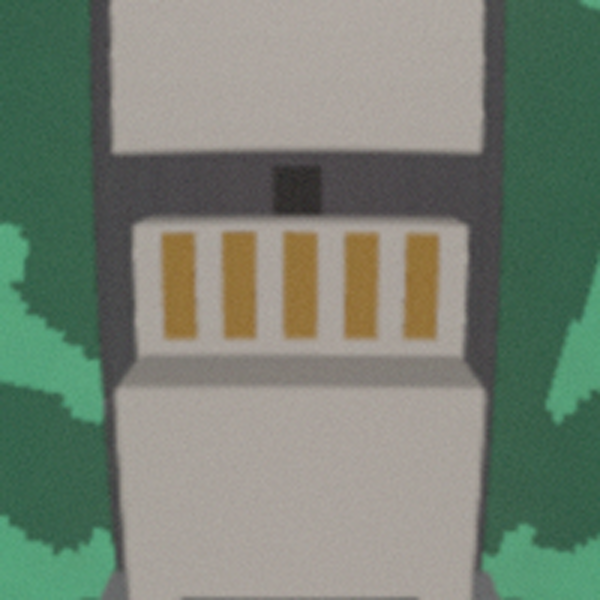

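Near level, the lip spans crop 111–484 (centre 297.5) and the module 117–484 (centre 300.5). The module is about 0.4 mm too far to +x, and the edges are parallel. I'll correct that and lower onto the bed.

Request:
{"name": "send_rows", "arguments": {
  "series": [
    [40,[-0.0065,-0.0015,-0.04],[0,0,0]],
    [40,[0,0,-0.04],[0,0,0]],
    [40,[0,0,-0.03],[0,0,0]],
    [40,[0,0,0],[0,0,0]]
  ]
}}

```text
clock: 7.4
eef_pos: [608.2, 14.1, 33.9]
tool_rot: [-3.141, -0.001, 1.798]
force: [-0.1, -0.6, -2.6]
width: 48.7
gripper_force: 63.6
```

Request:
{"name": "send_rows", "arguments": {
  "series": [
    [40,[0,0,-0.015],[0,0,0]],
    [40,[0,0,0],[0,0,0]],
    [40,[0,0,0],[0,0,0]]
  ]
}}

```text
clock: 7.78
eef_pos: [608.3, 14.1, 33.8]
tool_rot: [-3.142, -0.001, 1.798]
force: [-2.3, 1.1, 5.2]
width: 49.1
gripper_force: 64.4
```

Request:
{"name": "send_rows", "arguments": {
  "series": [
    [40,[-0.0188,0.0812,0],[0,0,0]],
    [40,[-0.0188,0.0812,0],[0,0,0]],
    [40,[-0.0188,0.0812,0],[0,0,0]],
    [40,[-0.0188,0.0812,0],[0,0,0]],
    [40,[-0.0188,0.0812,0],[0,0,0]],
    [40,[0,0,0],[0,0,0]]
  ]
}}

```text
clock: 8.52
eef_pos: [604.1, 37.9, 33.9]
tool_rot: [3.139, 0.001, 1.798]
force: [0.5, -2.7, 5.6]
width: 48.8
gripper_force: 64.5
```

```bash
python3 - <<'E'
from jf import *
s=sensors.read_state();print(s['eef_pos'],s['tool_rot'],s['force'],s['width'],s['clock'])
w=grab('wrist');cv2.imwrite('pics/w5c.png',cv2.resize(w['img'][80:230,240:400,::-1],None,fx=4,fy=4,interpolation=cv2.INTER_CUBIC))
E
```

```text
[604.0529997   37.86248692  33.85886382] [3.13895304e+00 9.07435748e-04 1.79818815e+00] [ 0.47647481 -2.66266718  5.55793885] 48.84320008667681 8.525
```

View pics/w5c.png

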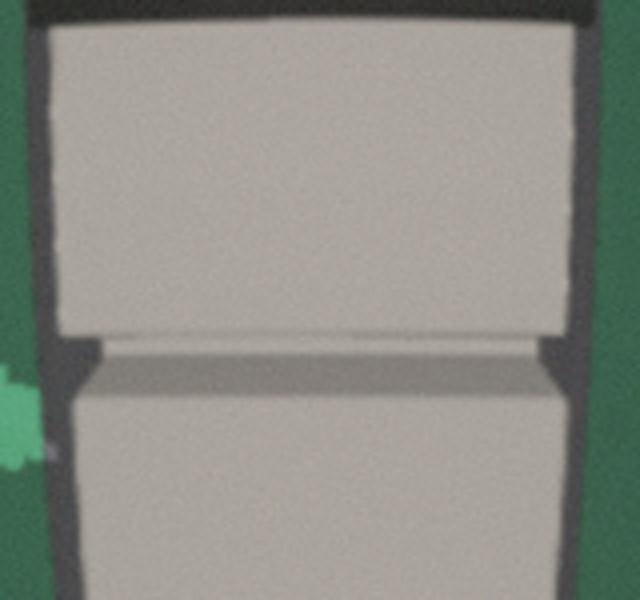

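The tongue is under the lip. Lip 58–566 and shoulder 74–567 in the crop put the module about 0.8 mm too far to +x, with about 4 mm of gap left. I'll correct sideways while creeping forward.

Request:
{"name": "send_rows", "arguments": {
  "series": [
    [40,[-0.013,0.007,0],[0,0,0]],
    [40,[-0.007,0.0125,0],[0,0,0]],
    [40,[-0.004,0.0155,0],[0,0,0]],
    [40,[-0.004,0.0155,0],[0,0,0]],
    [40,[0,0,0],[0,0,0]]
  ]
}}

```text
clock: 9.2
eef_pos: [602.7, 40.2, 33.9]
tool_rot: [3.138, 0.001, 1.797]
force: [1.9, -5.2, 6.3]
width: 48.7
gripper_force: 64.5
```

```bash
cat > look.py <<'E'
from jf import *
import sys
s=sensors.read_state();print(s['eef_pos'],s['tool_rot'],s['force'],s['width'],s['clock'])
d=s['eef_pos'][:2]-[605.3,24.8];c,n=np.cos(np.radians(13)),np.sin(np.radians(13));print('own',c*d[0]+n*d[1],-n*d[0]+c*d[1])
w=grab('wrist');I=w['img'][80:230,240:400,::-1]
cv2.imwrite('pics/%s.png'%sys.argv[1],cv2.resize(I,None,fx=4,fy=4,interpolation=cv2.INTER_CUBIC))
g=w['img'].astype(float).mean(2)
# sub-pixel side edges of white against dark, and the dark seam profile
for v in range(120,215,6):
    gx=np.abs(np.gradient(np.convolve(g[v],np.ones(3)/3,'same')));L=240+gx[240:290].argmax();R=350+gx[350:400].argmax()
    cm=lambda k:(np.arange(k-3,k+4)*gx[k-3:k+4]).sum()/gx[k-3:k+4].sum()
    print(v,round(cm(L),1),round(cm(R),1),round((cm(L)+cm(R))/2,2))
print('col',g[150:190,300:340].mean(1).round(0).astype(int))
E
python3 look.py w6c
```

```text
[602.70941258  40.16995281  33.85163842] [3.13846264e+00 1.45345399e-03 1.79745278e+00] [ 1.91904601 -5.21636336  6.2865899 ] 48.72244008545748 9.2
own 0.9332962615692035 15.55877729059508
120 254.3 384.2 319.25
126 254.6 384.2 319.4
132 254.4 383.9 319.11
138 255.1 383.6 319.34
144 255.4 383.6 319.51
150 255.1 383.4 319.24
156 255.8 382.9 319.34
162 256.1 383.0 319.6
168 256.2 382.6 319.38
174 243.4 377.1 310.24
180 258.0 381.2 319.59
186 258.0 381.1 319.54
192 258.2 381.0 319.58
198 258.3 380.6 319.47
204 259.0 380.1 319.53
210 259.4 379.7 319.56
col [165 165 164 164 163 164 163 164 164 164 163 164 164 164 164 164 163 164
 162 151 136 127 127 127 127 127 127 128 134 151 160 163 164 164 163 164
 164 163 164 164]
```

Sides are in line (centres 319.4 and 319.55 px), and about 3–4 mm of gap remains. I'll push on gently.

Request:
{"name": "send_rows", "arguments": {
  "series": [
    [40,[-0.0045,0.016,0],[0,0,0]],
    [40,[-0.0045,0.016,0],[0,0,0]],
    [40,[-0.0045,0.016,0],[0,0,0]],
    [40,[0,0,0],[0,0,0]]
  ]
}}

```text
clock: 9.75
eef_pos: [601.7, 42.8, 33.9]
tool_rot: [3.139, 0.002, 1.797]
force: [2.4, -6.1, 6.4]
width: 48.9
gripper_force: 64.6
```

```bash
python3 look.py w7c
```

```text
[601.68815931  42.8382922   33.85355228] [3.13892754e+00 1.56813538e-03 1.79735202e+00] [ 2.36140063 -6.07753415  6.42682995] 48.90207992312018 9.75
own 0.53846339937179 18.388459314897116
120 255.2 385.6 320.39
126 255.6 385.2 320.42
132 255.8 384.9 320.38
138 255.8 385.0 320.41
144 256.3 384.6 320.45
150 256.4 384.2 320.3
156 256.7 384.2 320.46
162 257.0 383.8 320.39
168 257.2 383.3 320.23
174 257.5 383.1 320.3
180 257.9 381.1 319.53
186 258.0 381.0 319.5
192 258.2 380.9 319.52
198 258.4 380.7 319.54
204 259.0 380.1 319.53
210 259.6 379.8 319.67
col [164 165 165 165 165 164 165 164 164 163 164 164 163 163 164 163 163 164
 163 163 164 164 164 164 164 161 149 129 133 150 160 162 164 164 164 164
 163 164 163 164]
```

Request:
{"name": "send_rows", "arguments": {
  "series": [
    [40,[0.002,0.0175,0],[0,0,0]],
    [40,[-0.0037,0.0162,0],[0,0,0]],
    [40,[0,0,0],[0,0,0]]
  ]
}}

```text
clock: 10.18
eef_pos: [601.6, 43.3, 33.8]
tool_rot: [3.139, 0.003, 1.797]
force: [1.6, -8.1, 5.7]
width: 48.6
gripper_force: 64.6
```

```bash
python3 look.py w8c
```

```text
[601.58657548  43.2965547   33.834661  ] [3.13934947 0.0032456  1.79679445] [ 1.55833815 -8.13278518  5.70744763] 48.62415933553489 10.175
own 0.5425697934456659 18.857827963885843
120 254.8 385.6 320.18
126 255.4 385.2 320.3
132 255.6 384.9 320.29
138 255.5 385.1 320.31
144 256.0 384.6 320.34
150 256.5 384.2 320.31
156 256.3 384.3 320.28
162 256.9 383.8 320.38
168 257.3 383.3 320.29
174 257.2 383.1 320.15
180 258.0 381.1 319.52
186 257.8 381.1 319.46
192 258.1 380.9 319.5
198 258.3 380.5 319.43
204 259.0 380.0 319.47
210 259.4 379.8 319.63
col [165 165 165 165 165 164 165 164 164 164 164 164 164 164 164 164 164 164
 164 164 164 164 164 164 164 164 163 154 140 147 159 163 164 164 164 165
 165 164 164 164]
```

Request:
{"name": "send_rows", "arguments": {
  "series": [
    [40,[0.01,0.0023,0.006],[0,0,0]],
    [40,[-0.0037,0.0162,0],[0,0,0]],
    [40,[-0.0037,0.0162,0],[0,0,0]],
    [40,[0,0,0],[0,0,0]]
  ]
}}

```text
clock: 10.72
eef_pos: [601.6, 43.3, 33.8]
tool_rot: [3.14, 0.005, 1.796]
force: [2.1, -12.2, 3.6]
width: 48.8
gripper_force: 64.2
```

```bash
python3 look.py w9c
```

```text
[601.59771065  43.33314088  33.83864489] [3.14015627 0.00548009 1.79609083] [  2.10140069 -12.16698203   3.5727004 ] 48.75704470967627 10.725
own 0.5616496620355682 18.89097157029171
120 254.9 385.5 320.23
126 255.1 385.0 320.05
132 255.4 384.8 320.08
138 255.6 385.0 320.31
144 255.7 384.6 320.16
150 256.3 384.1 320.21
156 256.2 384.3 320.26
162 256.7 383.7 320.17
168 257.1 383.3 320.21
174 256.9 383.2 320.06
180 257.8 380.9 319.36
186 257.8 381.1 319.42
192 258.2 381.0 319.58
198 258.4 380.6 319.51
204 258.8 379.9 319.35
210 259.4 379.7 319.57
col [165 165 164 165 164 164 164 164 164 164 164 164 164 164 164 164 164 164
 164 164 164 164 164 165 164 164 164 160 147 150 157 162 164 164 164 164
 164 164 164 164]
```

It's in contact: 12 N and no motion. A lateral offset of about 0.3 mm remains, so I'll ease back, shift, and press again.

Request:
{"name": "send_rows", "arguments": {
  "series": [
    [40,[0.008,-0.05,0],[0,0,0]],
    [40,[0.006,0.002,0],[0,0,0]],
    [40,[0,0,0],[0,0,0]],
    [40,[-0.0037,0.016,0],[0,0,0]],
    [40,[-0.0037,0.016,0],[0,0,0]],
    [40,[-0.0037,0.016,0],[0,0,0]],
    [40,[0,0,0],[0,0,0]]
  ]
}}

```text
clock: 11.65
eef_pos: [601.6, 43.3, 33.8]
tool_rot: [3.14, 0.005, 1.796]
force: [2.9, -11.1, 4.6]
width: 49.0
gripper_force: 64.3
```

```bash
python3 look.py w10c
```

```text
[601.60803247  43.34382468  33.84806997] [3.1404878  0.00538401 1.79611506] [  2.9263427  -11.12514287   4.64233424] 49.00322478737393 11.65
own 0.5741102689398665 18.899059648604673
120 255.0 385.5 320.21
126 255.0 385.0 320.03
132 255.4 384.8 320.08
138 255.6 385.0 320.32
144 255.8 384.6 320.24
150 256.2 384.1 320.13
156 256.1 384.3 320.19
162 256.6 383.7 320.19
168 257.1 383.2 320.19
174 256.9 383.2 320.08
180 257.7 380.9 319.32
186 257.8 381.0 319.38
192 258.2 380.9 319.57
198 258.3 380.6 319.44
204 258.8 379.9 319.37
210 259.4 379.7 319.53
col [165 165 164 164 164 164 164 163 164 163 164 164 164 164 164 164 164 164
 164 164 164 164 164 164 164 164 164 159 147 149 158 162 164 164 164 164
 164 164 164 164]
```

View pics/w10c.png

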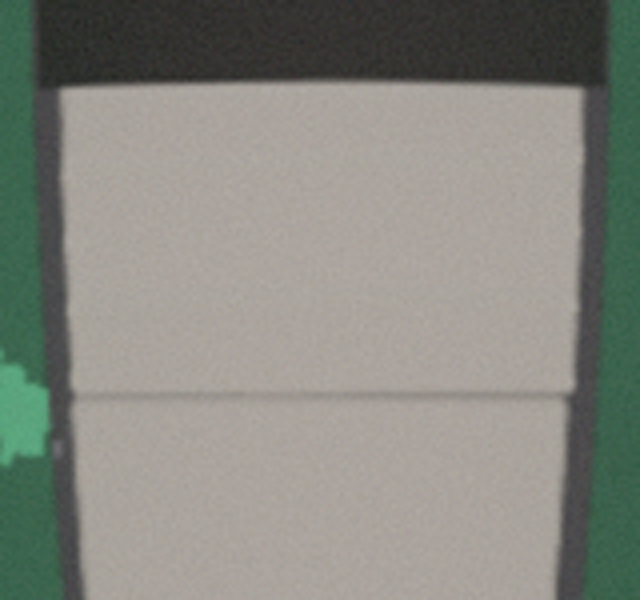

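The crop shows the two butted along a thin, even seam at row 395, with sides in line to about 0.3 mm. I'll relax the push, release and rise.

Request:
{"name": "send_rows", "arguments": {
  "series": [
    [40,[0.012,-0.06,0.01],[0,0,0]],
    [40,[0,0,0],[0,0,0]],
    [60,[0,0,0],[0,0,0]],
    [85,[0,0,0],[0,0,0]],
    [85,[0,0,0],[0,0,0]],
    [85,[0,0,0],[0,0,0]]
  ]
}}

```text
clock: 12.45
eef_pos: [600.9, 45.4, 33.9]
tool_rot: [-3.141, -0.001, 1.799]
force: [0.1, 0.2, 0.6]
width: 84.7
gripper_force: 0.0
```

```bash
python3 look.py w11c
```

```text
[600.8649691   45.36517115  33.86761271] [-3.14107202e+00 -1.34842229e-03  1.79880191e+00] [0.10389782 0.20511434 0.59699198] 84.67671860689276 12.45
own 0.30479559245244925 21.035752024340223
120 256.8 385.4 321.07
126 256.3 385.8 321.05
132 256.8 386.2 321.48
138 256.5 385.4 320.96
144 257.2 385.2 321.19
150 257.6 385.3 321.46
156 257.4 384.7 321.04
162 257.9 384.2 321.07
168 258.3 384.5 321.39
174 258.2 383.8 321.01
180 258.7 383.4 321.04
186 258.7 381.6 320.17
192 259.0 381.5 320.23
198 259.4 380.9 320.19
204 259.6 380.8 320.23
210 260.0 380.2 320.1
col [165 165 165 165 165 165 165 165 166 165 164 165 165 164 164 164 164 164
 164 164 164 165 164 164 165 164 164 164 164 164 164 164 158 146 146 155
 161 164 164 164]
```

Module is released and steady. Next I'll rise and go over the fin.

Request:
{"name": "send_rows", "arguments": {
  "series": [
    [85,[0,0,0.2],[0,0,0]],
    [85,[0,0,0.55],[0,0,0]],
    [85,[0,0,0.6],[0,0,0]],
    [85,[0.123,-0.523,0],[0,0,0]],
    [85,[0.123,-0.523,0],[0,0,0]],
    [85,[0.123,-0.523,0],[0,0,0]],
    [85,[0.123,-0.523,0],[0,0,0]],
    [85,[0,0,0],[0,0,0]]
  ]
}}

```text
clock: 13.5
eef_pos: [630.9, -85.0, 116.0]
tool_rot: [3.141, 0.002, 1.793]
force: [0.4, 1.0, 0.0]
width: 84.8
gripper_force: 0.0
```

```bash
cat > top.py <<'E'
from jf import *
s=sensors.read_state();print(s['eef_pos'],s['tool_rot'],s['force'],s['clock'])
d=grab('top');P=cloud(d);O=np.array([605.3,24.8]);a=np.radians(13)
q=(P[...,:2]-O)@np.array([[np.cos(a),-np.sin(a)],[np.sin(a),np.cos(a)]])
z=P[...,2]; J=(abs(q[...,0])<45)&(abs(q[...,1])<145)
g=d['img'].astype(float).mean(2)
for n,lo,hi,y0,y1 in[('modules top',36,46,-90,80),('stop',36,46,-130,-50),('fin',60,75,-130,-5)]:
    k=J&(z>lo)&(z<hi)&(q[...,1]>y0)&(q[...,1]<y1); 
    if k.any(): print(n,k.sum(),q[k].min(0).round(1),q[k].max(0).round(1),q[k].mean(0).round(1),z[k].mean().round(1))
E
python3 top.py
```

```text
[630.8962415  -85.03075498 115.96350787] [3.14095141e+00 2.14058754e-03 1.79292984e+00] [0.42330101 0.98334174 0.01798129] 13.5
modules top 694 [-26. -31.] [25.1 79.9] [-0.8 24. ] 41.6
```

Top depth puts the module's tail at own y −31.0, exactly home. Now down to the fin to pinch it.

Request:
{"name": "send_rows", "arguments": {
  "series": [
    [85,[0,0,0],[0,0,0]],
    [85,[0,0,-0.3],[0,0,0]],
    [85,[0,0,-0.3],[0,0,0]],
    [85,[0,0,-0.28],[0,0,0]],
    [85,[0,0,0],[0,0,0]],
    [85,[0,0,0],[0,0,0]]
  ]
}}

```text
clock: 14.3
eef_pos: [630.7, -80.8, 62.1]
tool_rot: [-3.141, -0.001, 1.798]
force: [0.4, -0.3, 0.0]
width: 84.9
gripper_force: 0.0
```

```bash
python3 - <<'E'
from h import *
s=sensors.read_state();d=s['eef_pos'][:2]-[605.3,24.8];c,n=np.cos(np.radians(13)),np.sin(np.radians(13));print(s['eef_pos'],s['tool_rot'],'own',c*d[0]+n*d[1],-n*d[0]+c*d[1])
E
```

```text
[630.72935188 -80.78392338  62.06786946] [-3.14138992e+00 -7.14708615e-04  1.79823277e+00] own 1.0263843568954947 -108.59817378448084
```

Request:
{"name": "send_rows", "arguments": {
  "series": [
    [10,[0,0,0],[0,0,0]],
    [10,[0,0,0],[0,0,0]],
    [10,[0,0,0],[0,0,0]],
    [10,[0,0,0],[0,0,0]],
    [10,[0,0,0],[0,0,0]]
  ]
}}

```text
clock: 14.92
eef_pos: [631.0, -80.6, 62.6]
tool_rot: [3.141, -0.001, 1.798]
force: [-0.3, 0.1, 3.5]
width: 18.8
gripper_force: 59.4
```

Request:
{"name": "send_rows", "arguments": {
  "series": [
    [10,[-0.0281,0.1218,0],[0,0,0]],
    [10,[-0.0281,0.1218,0],[0,0,0]],
    [10,[-0.0281,0.1218,0],[0,0,0]],
    [10,[-0.0281,0.1218,0],[0,0,0]],
    [10,[-0.0281,0.1218,0],[0,0,0]],
    [10,[-0.0281,0.1218,0],[0,0,0]],
    [10,[-0.0281,0.1218,0],[0,0,0]],
    [10,[0,0,0],[0,0,0]]
  ]
}}

```text
clock: 15.92
eef_pos: [618.7, -27.6, 62.6]
tool_rot: [3.141, -0.002, 1.8]
force: [-0.2, 0.4, 6.3]
width: 19.0
gripper_force: 60.0
```

Request:
{"name": "send_rows", "arguments": {
  "series": [
    [10,[-0.0188,0.0812,0],[0,0,0]],
    [10,[-0.0188,0.0812,0],[0,0,0]],
    [10,[-0.0075,0.0325,0],[0,0,0]],
    [10,[-0.0075,0.0325,0],[0,0,0]],
    [10,[0,0,0],[0,0,0]]
  ]
}}

```text
clock: 16.55
eef_pos: [615.7, -15.1, 62.6]
tool_rot: [3.141, -0.001, 1.799]
force: [-0.1, -1.1, 5.0]
width: 18.8
gripper_force: 59.8
```

Request:
{"name": "send_rows", "arguments": {
  "series": [
    [10,[-0.0037,0.0162,0],[0,0,0]],
    [10,[-0.0037,0.0162,0],[0,0,0]],
    [10,[-0.0037,0.0162,0],[0,0,0]],
    [10,[0,0,0],[0,0,0]]
  ]
}}

```text
clock: 17.05
eef_pos: [615.4, -13.4, 62.7]
tool_rot: [3.141, 0.001, 1.798]
force: [0.8, -3.4, 5.7]
width: 18.7
gripper_force: 59.7
```

Request:
{"name": "send_rows", "arguments": {
  "series": [
    [10,[-0.0037,0.0162,0],[0,0,0]],
    [10,[-0.0037,0.0162,0],[0,0,0]],
    [10,[-0.0037,0.0162,0],[0,0,0]],
    [10,[0,0,0],[0,0,0]],
    [10,[0,0,0],[0,0,0]]
  ]
}}

```text
clock: 17.68
eef_pos: [615.3, -13.3, 62.7]
tool_rot: [3.14, 0.004, 1.797]
force: [2.1, -8.6, 3.4]
width: 18.5
gripper_force: 59.5
```

Contact: 8.6 N and the motion has stopped. I'll ease off most of the push, release, rise and back away.

Request:
{"name": "send_rows", "arguments": {
  "series": [
    [10,[0.009,-0.04,0],[0,0,0]],
    [10,[0,0,0],[0,0,0]],
    [40,[0,0,0],[0,0,0]],
    [70,[0,0,0],[0,0,0]],
    [70,[0,0,0],[0,0,0]],
    [70,[0,0,0.3],[0,0,0]],
    [70,[0,0,0.7],[0,0,0]],
    [70,[0,0,0.9],[0,0,0]]
  ]
}}

```text
clock: 18.68
eef_pos: [614.1, -12.3, 177.6]
tool_rot: [-3.14, -0.001, 1.798]
force: [0.8, 0.2, -0.1]
width: 70.1
gripper_force: 0.0
```

Request:
{"name": "send_rows", "arguments": {
  "series": [
    [70,[-0.6,-0.5,0.3],[0,0,0]],
    [70,[-0.6,-0.5,0.3],[0,0,0]],
    [70,[-0.6,-0.5,0],[0,0,0]],
    [70,[-0.6,-0.5,0],[0,0,0]],
    [70,[0,-0.8,0],[0,0,0]],
    [70,[0,-0.8,0],[0,0,0]],
    [70,[0,0,0],[0,0,0]],
    [70,[0,0,0],[0,0,0]]
  ]
}}

```text
clock: 19.68
eef_pos: [470.8, -227.9, 212.8]
tool_rot: [3.141, -0.001, 1.798]
force: [-0.2, 0.2, 0.5]
width: 69.8
gripper_force: 0.0
```

```bash
cat >> top.py <<'E'
k=J&(z>36)&(z<46); h=np.histogram(q[k][:,1],bins=np.arange(-60,145,3))[0]; print(h)
for n,y0,y1 in [('mod',-25,60),('clamped',70,85)]:
    m=J&(z>36)&(q[...,1]>y0)&(q[...,1]<y1); b=np.round(q[...,1]/3)
    L=[(q[m&(b==i)][:,0].max()+q[m&(b==i)][:,0].min())/2 for i in np.unique(b[m])]; print(n,np.mean(L).round(2),np.polyfit(range(len(L)),L,1)[0].round(3))
(c,s_,a_),N,zz,Q=rect(P,(380,520,40,160),26,40);print('spare',c)
print('bottle',px(d,462,214))
E
python3 top.py
```

```text
[ 470.82962892 -227.88569923  212.806324  ] [ 3.14112806e+00 -1.32231565e-03  1.79817713e+00] [-0.2156935   0.19293058  0.53220589] 19.675
modules top 764 [-25.8 -49. ] [25.  79.9] [-1.  18.5] 41.6
fin 37 [ -9.9 -46.7] [  9.2 -33. ] [ -0.9 -39.9] 69.0
[ 0  0  0  6 12  8  8 11 15 17 22 18 22 16 21 15 21 17 17 17 21 19 19 19
 16 21 18 22 16 19 17 19 17 21 18 20 18 19 17 18 17 18 21 19 19 20 20 20
 18 20 19 23 19 17 20 20 20 18 18 20 15 20 18 19 21 19 10  0]
mod -0.95 -0.013
clamped 1.51 -1.076
spare (449.03704833984375, 101.1125717163086)
bottle [ 470.73974327 -213.17730564  610.1474383 ]
```

Everything checks out. The stop's face is at own y −31, against the module's tail, and both modules together span 50.8 mm across, so their sides are in line. The spare hasn't moved.

```bash
python3 -c "
from cell import ctrl
print(ctrl.finish_job())"
```

```text
the job is handed in; nothing more can be done
None
```

The stepped module is home under the lip with no visible gap and its sides in line to about 0.3 mm. The end stop is against its free end, and the job was handed in at about 20 s; I re-measured only the spare afterwards, and the arm went nowhere near the bottle or the dispenser.

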